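# Bolt the amplifier's tilt-up service tray

## Robot

A 6-joint arm with a two-finger parallel gripper is mounted at the origin on the work surface. World frame = base frame: x ahead of the robot, y to its left, z up, the work surface at z = 0. Lengths are in m, angles in rad, forces in N, time in s.
With the tool pointing down it reaches from about 0.375 to 0.9 m from the base axis. Payload 3.1 kg.
Tool frame: the origin (TCP) lies midway between the tips of the shut fingers; the grasp point (between the pads) lies 19 mm behind it; z points along the fingers, y is the line along which they close (so a half turn about z gives the same grasp; the last joint's range is limited). The gripper opens to 85 mm and grips with 20 to 120 N. Pads are 22 mm wide; open, the fingers measure 114 mm over their backs; the gripper's body (76 mm by 85 mm) begins 54 mm behind the grasp point. The pads swing forward as they close: fully open they stand 13 mm farther back than shut.
Start: joints at [-1.405, 0.527, 1.433, -0, 1.181, -0.178], TCP at [0.211, -0.588, 0.231] pointing down, gripper open.
Joint ranges: [-3.08, 3.08], [-0.75, 2.2], [0.22, 2.44], [-1.43, 4.57], [0, 2.65], [-2.85, 2.85]. Speed limits (rad/s): [2.79, 2.79, 3.14, 3.14, 3.14, 3.14].

## Interface

Orientations are given as a unit quaternion [x, y, z, w].
In Python, from station import manip gives the robot as it stands.
- The arm moves only by the tool step_arm, never from a script. Its argument "targets" is text: rows parted by semicolons, each of 4 numbers parted by spaces: the shift along the tool's x, y, z in mm, then the turn about the tool's z in degrees. A call has 1 to 12 rows; each row is the pose to reach, as a shift and turn from the pose commanded when the call began, along the tool's axes at that moment; what a row does not reach only later rows make up. A row lasts 1/10 s, in which the tool goes at most 50 mm and 8.59 degrees, less where a joint would pass 70% of its speed; a pose out of reach is approached as far as the arm can. A call with a gripper value outside its range is refused whole. "gripper" is the closure, from 0 (fully open) to 1 (shut), set as the call begins (left out, the last holds). The fingers move at their own pace and stop on an object; "squeeze" is the grip in N (left out, the last holds). Time passes only in rows, so rows that repeat a pose let the fingers close. It gives the time, the measured TCP pose, the force, the opening and the grip force at its end, in the units of the state.
- manip.sense(): the state, without advancing time (a new reading comes with each control period).
- manip.snapshot(name): name is "scene" or "top" or "wrist"; returns the picture (384x512x3 uint8, red, green, blue); there is no depth.
- manip.get_calibration(name): a dict with "fov_y" (degrees; the focal length in pixels is half the picture's height over the tangent of half this angle, whatever the lens; pixels are square), "cx", "cy" (the principal point, pixels), "extrinsics" (4x4, takes a point from camera to world coordinates); the wrist camera has in their place "tool_from_camera" (4x4, takes a point from camera to tool coordinates, whose origin is the TCP and whose axes are the flange's). Camera axes: x right, y down, z forward; pixel columns grow to the right and rows downward; lengths in m; the calibration is good to about 2 mm. A picture is of the moment at which its call begins: read the wrist's pose just before it. get_calibration takes no time and is no camera call.
- manip.sign_off(): hands the job in; it is judged then, once.
Trained networks look in the newest picture that a camera, given by its name, has taken for a name from the list of things; names that differ only in an ending like _2 or _b are one class to them, and where a whole thing is asked for, a point or a joint stands for the part that bears it (a point fixed in the world has none). Each returns a list of dicts, best first, with "p" (0 to 1); they miss things now and then, are a little off and sometimes report something else, mostly with a low value. They report only what shows in the picture. A call takes as long as a camera call.
- manip.recognise(camera, query): "position" ([column, row] in pixels, amid what is visible of it).
- manip.masks_of(camera, query): "pixels" (384x512 bool, what is visible of it) and "position" ([column, row] in pixels, amid what is visible of it).
- manip.mark_of(camera, query): "position" ([column, row] in pixels: a listed point, or the origin of a listed thing).
The state is a dict: "t": time; "q": joint angles; "qd": joint speeds; "tau": joint torques, N m; "tcp_pos": TCP position; "tool_rot": TCP orientation; "force": force on the tool from outside, world axes, zero at the start; "ft_torque": the same for the moment, N m; "finger_gap": opening from 0.0 (shut) to 1.0 (fully open); "gripper_force": force on a finger pad.
Only numpy, scipy, OpenCV 4.12 (cv2) and the standard library are available. Lean on these libraries where they do the work, as an engineer would, in place of code of your own. Each camera call takes 0.05 s, during which the arm holds its last target. There are 200 camera calls.

## Task

The opened amplifier sits on a tilt-up tray that is not locked. Lift the red-knobbed handle of the barrel bolt out of its notch, gently slide the bolt through the blue ear until it meets its stop, and lower the handle fully down into the brass notch there, without forcing the bolt or its handle against the metal. Leave the bolt like that and do not disturb the other things on the bench.

Things in the scene. Friction and masses are not known exactly. Their poses are not given: they have to be found in the camera images.
- stand: Fixed service stand. Grey base plate 6 mm thick, blue tray with an open amplifier (top 91 mm above the bench, front 65 mm behind the bolt, sockets to 50 mm), barrel bolt along the near edge. Origin: on the bench, below the bolt axis at the first notch's centre. x points from bolt to amplifier, y is the way the bolt slides to lock, z up. Bolt axis along y, 42 mm above the origin; rod 14 mm.
- first_notch (a point): Top centre of the 12 mm wide notch that holds the handle at the start, 24 mm in front of the bolt axis. It is cut in a steel strap that runs along the bolt, 20 to 28 mm in front of the axis (stand -x), its top 53 mm above the bench. Between the two notches a lowered handle stem only rests on top of the strap.
- lock_zone (a point): Middle of the zone, 63 mm along stand +y from the first notch, where the locking notch may lie: an 11 mm wide notch in a brass keeper clamped to the strap at an unmeasured place, its centre 48 to 78 mm from the first notch. A brass block on the keeper stops the bolt's collar when the stem is 0.5 mm past the centre of this notch. The keeper does not give: feel for it.
- knob (a point): Centre of the red ball knob (24 mm diameter) on the handle's 8 mm steel stem, 60 mm from the bolt axis. In a notch the stem points to the stand's -x, 12 degrees above level: knob centre 54 mm above the bench, 59 mm in front of the axis, nothing but the base plate within 25 mm. Lifting swings it up and over towards the bolt, about the bolt axis.
- ear (a point): Centre of the hole in the blue upright ear plate of the tray (8 mm thick), on the bolt axis 134 mm along the stand's y axis; the bolt's tip, 110 mm along y when drawn back, passes through it when locked.
- bolt (a joint): Slide of the bolt along the stand's +y, in m: about 0 drawn back (in the first notch), 0.048 to 0.078 in the locking notch. About 2.5 N of friction; it stays where it is left.
- handle (a joint): Angle of the handle about the bolt axis, in rad: 0 fully down in a notch (12 degrees above level), about 0.47 when the stem rests on top of the strap, 1.2 fully lifted. About 1 to 1.5 N at the knob moves it; it stays where it is left.
- screwdriver_grip (a point): Screwdriver lying in front of the stand; leave it alone.
- capacitor_center (a point): Black capacitor can, 30 mm diameter, 45 mm tall, standing upright on the base plate near the drawn-back end of the bolt; leave it alone.
- nut: Brass ring nut 32 mm across, 10 mm high, lying on the base plate; leave it alone. Origin at its underside.
- pliers: Red-handled pliers on the bench; leave alone.
- meter: Orange multimeter, 180 x 90 x 36 mm; leave alone.
- screw_tray: Small blue screw tray, 110 x 80 x 25 mm; leave alone.

How it is judged:
On the way, in this order (a step that is already met when the one before it is completed fails the run):
1. the handle is lifted clear of the first notch while the bolt is still drawn back (value of joint handle above 0.5 rad and value of joint bolt below 0.012 m), for 0.1 s.
2. the bolt has been slid through the ear with the handle up (value of joint handle above 0.4 rad and value of joint bolt above 0.044 m), for 0.1 s.
At the end, for the whole second after the job is handed in: The bolt is through the ear (slid more than 44 mm), its handle is down in the locking notch (within 0.12 rad of fully down), and it is at rest (value of joint bolt above 0.044 m and value of joint handle below 0.12 rad and velocity of joint bolt below 0.01 m/s); the robot touches nothing.
It fails at once if the bolt or its handle is pressed against the metal of the stand (strap, notches or stop) with more than 20 N (contact force between bolt and stand above 20 N).
It fails at once if a bystander is moved more than 20 mm (distance of any of screwdriver_grip, capacitor_center, nut, pliers, meter, screw_tray from where it was at the start of the episode above 0.02 m).
It also fails if it takes over 40 s, if anything falls off the work surface, if the arm or the gripper's body presses on something with over 40 N, if the wrist force passes 120 N, or if a joint passes its speed limit or range.

## Working session

There is one attempt and no reset: what is moved stays moved. The work goes in short steps, Python scripts to look and compute and a tool call to move; the robot and the scene stay as the last step left them, time stands still between calls to the robot, and variables do not carry over. Pictures are saved under pics/ and viewed, at most 10 in all, crops included, and the job is handed in when it is done.

Besides the shell and the picture viewer there is one more tool, called after "Request:" by a JSON object that holds its "name" and its "arguments". step_arm: Moves the arm, as the interface text tells. Its arguments: {"type":"object","properties":{"targets":{"type":"string"},"gripper":{"type":"number"},"squeeze":{"type":"number"}},"required":["targets"]}

```bash
mkdir -p pics
cat > h.py <<'E'
import numpy as np, cv2
from station import manip as m
from scipy.spatial.transform import Rotation as R
def cam(n,s=None):
    c=m.get_calibration(n)
    if 'extrinsics' in c: T=np.array(c['extrinsics'])
    else:
        s=s or m.sense(); W=np.eye(4); W[:3,:3]=R.from_quat(s['tool_rot']).as_matrix(); W[:3,3]=s['tcp_pos']; T=W@np.array(c['tool_from_camera'])
    return c,T,192/np.tan(np.radians(c['fov_y'])/2)
def ray(C,p):
    c,T,f=C; d=T[:3,:3]@np.array([(p[0]-c['cx'])/f,(p[1]-c['cy'])/f,1]); return T[:3,3],d/np.linalg.norm(d)
def atz(C,p,z):
    o,d=ray(C,p); return o+d*(z-o[2])/d[2]
def proj(C,P):
    c,T,f=C; q=np.linalg.inv(T)@np.append(P,1); return q[:2]/q[2]*f+[c['cx'],c['cy']]
def tri(rays):
    A=0;b=0
    for o,d in rays:
        M=np.eye(3)-np.outer(d,d);A=A+M;b=b+M@o
    return np.linalg.solve(A,b)
def snap(n,f=None):
    s=m.sense(); im=m.snapshot(n)
    if f: cv2.imwrite('pics/'+f,im[:,:,::-1])
    return im,cam(n,s)
E
python3 - <<'E'
from h import *
s=m.sense();print(s['tcp_pos'],s['tool_rot'],s['t'])
ims=[];Cs={}
for n in ['scene','top']:
    im,C=snap(n);ims.append(im);Cs[n]=C
    for q,z in dict(stand=0,first_notch=.053,knob=.054,ear=.042,lock_zone=.053,capacitor_center=.028).items():
        r=m.mark_of(n,q)
        for a in r[:2]: print(n,q,np.round(a['position'],1),round(a['p'],2),np.round(atz(C,a['position'],z),3))
cv2.imwrite('pics/a.png',cv2.resize(np.vstack(ims),(800,1200))[:600,:,::-1]) 
cv2.imwrite('pics/b.png',cv2.resize(ims[1],(800,600))[:,:,::-1])
E
```

```text
[ 0.2105925  -0.58770886  0.23033235] [ 9.85257682e-01  1.71073529e-01  1.25623647e-05 -1.07157566e-03] 0.0
scene stand [247.  233.6] 0.87 [ 0.572 -0.055  0.   ]
scene stand [232.5 188.5] 0.63 [ 0.41  -0.091  0.   ]
scene first_notch [250.4 216.3] 0.63 [ 0.555 -0.044  0.053]
scene knob [255.5 207.9] 0.71 [ 0.529 -0.029  0.054]
scene ear [304.3 228.7] 0.8 [0.596 0.094 0.042]
scene ear [200.7 208.1] 0.56 [ 0.51  -0.177  0.042]
scene lock_zone [274.7 214.8] 0.62 [0.554 0.02  0.053]
scene capacitor_center [195.7 206.3] 0.59 [ 0.492 -0.193  0.028]
top stand [258.3 156.3] 0.63 [ 0.594 -0.037  0.   ]
top first_notch [259.5 164.6] 0.66 [ 0.555 -0.04   0.053]
top knob [259.6 175.2] 0.53 [ 0.517 -0.04   0.054]
top ear [226.  154.8] 0.62 [0.594 0.077 0.042]
top lock_zone [244.2 160.2] 0.74 [0.572 0.013 0.053]
top capacitor_center [298.9 179.2] 0.51 [ 0.503 -0.179  0.028]
```

View pics/b.png

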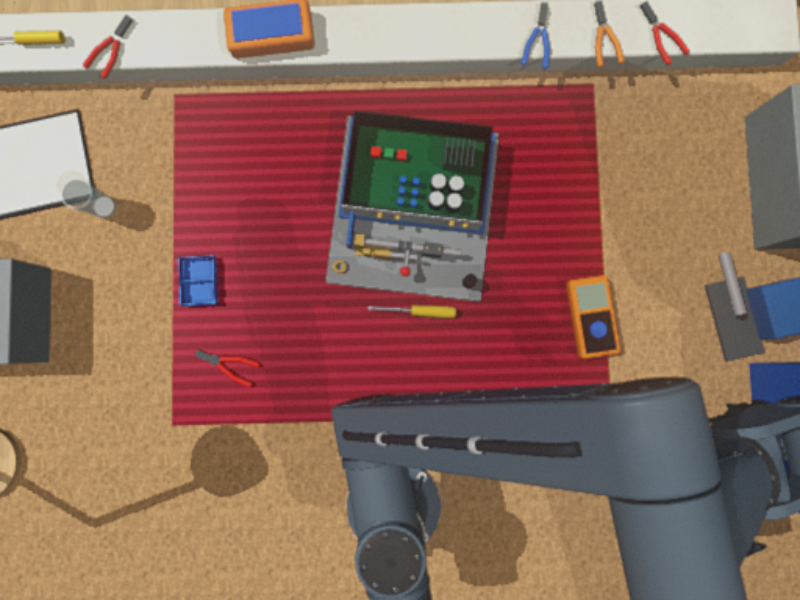

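View pics/a.png

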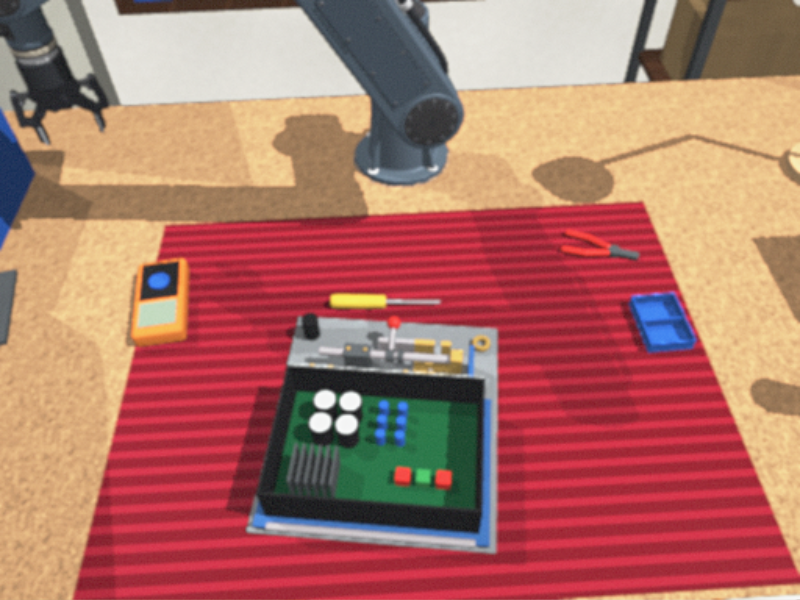

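The top view shows the bolt near edge: knob about (405,271) in the 800x600 picture, with the brass keeper to its left at about (375,250). The stand is yawed about -6°. The scene view agrees. I'll move above it for a wrist look.

Request:
{"name": "step_arm", "arguments": {"targets": "30 -26 0 2; 72 -63 0 5; 115 -100 0 8; 158 -137 0 11; 200 -174 0 14; 243 -211 0 17; 286 -249 0 20; 328 -286 0 22; 371 -323 0 24; 414 -360 0 25.7; 460 -400 0 25.7; 509 -442 0 25.7", "gripper": 0, "squeeze": 20}}

```text
t: 1.9
tcp_pos: [0.5002, -0.0723, 0.2317]
tool_rot: [0.999, -0.052, 0.0, 0.0]
force: [0.5, -0.9, 0.4]
finger_gap: 0.999
gripper_force: 0.0
```

Request:
{"name": "step_arm", "arguments": {"targets": "0 0 0 0; 0 0 0 0; 0 0 0 0; 0 0 0 0; 0 0 0 0"}}

```text
t: 2.4
tcp_pos: [0.4988, -0.0756, 0.2313]
tool_rot: [0.999, -0.054, -0.0, 0.0]
force: [0.1, 0.5, 0.8]
finger_gap: 1.004
gripper_force: 0.0
```

Run:
```python
from h import *
im,C=snap('wrist','w1.png'); print(np.round(C[1][:3,:],3))
cv2.imwrite('pics/w1.png',cv2.resize(im,(800,600),interpolation=cv2.INTER_CUBIC)[:,:,::-1])
for q,z in dict(first_notch=.053,knob=.054,ear=.042,lock_zone=.053,stand=0,capacitor_center=.028).items():
    for a in m.mark_of('wrist',q)[:2]: print(q,np.round(a['position'],1),round(a['p'],2),np.round(atz(C,a['position'],z),4))
```

```text
[[-0.108 -0.939 -0.326  0.584]
 [-0.994  0.102  0.035 -0.085]
 [ 0.001  0.328 -0.945  0.374]]
knob [216.9 145. ] 0.87 [ 0.5294 -0.0407  0.054 ]
knob [340.1 150.3] 0.24 [ 0.5078 -0.182   0.054 ]
ear [98.  92.2] 0.69 [0.6009 0.0853 0.042 ]
lock_zone [158.9 114.6] 0.89 [0.57   0.0188 0.053 ]
stand [221.3  93.8] 0.65 [ 0.5844 -0.0484  0.    ]
stand [161.2 116.8] 0.58 [0.5647 0.0336 0.    ]
capacitor_center [338.9 151.3] 0.59 [ 0.5006 -0.1883  0.028 ]
```

View pics/w1.png

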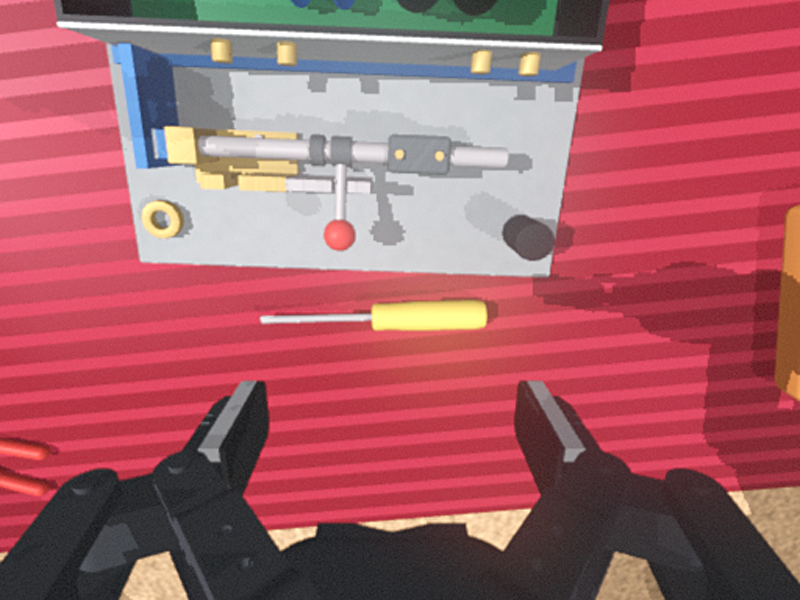

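The wrist view shows the knob at (339,235), stem in the first notch at (341,185), and the brass keeper with its notch gap at about (232,183), all in 800x600 pixels. The ear is at the left and the capacitor is clear at right.

Run:
```python
from h import *
C=cam('wrist'); k=.64
P=lambda u,v,z: atz(C,(u*k,v*k),z)
a=P(507,158,.042);b=P(215,147,.042); d=(b-a)/np.linalg.norm(b-a); print(a,b,'yaw',np.degrees(np.arctan2(-d[0],d[1])))
kn=P(339,235,.054); n=P(232,183,.053); f=P(341,187,.053); print(kn,f,n,(n-f)@d, (n-kn)@d)
e=P(232,183,.053)
for u in (225,240): print((P(u,183,.053)-f)@d)
print(m.sense()['tcp_pos'])
W=R.from_quat(m.sense()['tool_rot']).as_matrix();print(W.T@(kn-m.sense()['tcp_pos']), W.T@d)
```

```text
[ 0.56447629 -0.16675716  0.042     ] [0.59436806 0.04283548 0.042     ] yaw -8.116696069315303
[ 0.52352214 -0.03861221  0.054     ] [ 0.55774048 -0.04494608  0.053     ] [0.56876294 0.03232914 0.053     ] 0.07805737662425535 0.07661822973096283
0.08306981471394898
0.07232876581949256
[ 0.49925162 -0.07440816  0.23132719]
[ 0.02037017 -0.03814107  0.17732923] [ 3.63666205e-02 -9.99338515e-01  4.21864586e-05]
```

Request:
{"name": "step_arm", "arguments": {"targets": "4 -8 15 0.5; 10 -19 40 1; 16 -30 70 1.5; 20 -38 95 2; 20 -38 110 2; 20 -38 115 2; 20 -38 115 2; 20 -38 115 2", "gripper": 0.35}}

```text
t: 3.55
tcp_pos: [0.5237, -0.0388, 0.117]
tool_rot: [0.998, -0.07, 0.001, 0.0]
force: [-0.1, -0.2, 0.0]
finger_gap: 0.651
gripper_force: 0.0
```

Run:
```python
from h import *
s=m.sense();im,C=snap('wrist')
cv2.imwrite('pics/w2.png',cv2.resize(im,(800,600),interpolation=cv2.INTER_CUBIC)[:,:,::-1])
W=R.from_quat(s['tool_rot']).as_matrix();print(s['tcp_pos'],s['finger_gap'],W[:,1])
for a in m.masks_of('wrist','knob')[:2]:
  ys,xs=np.nonzero(a['pixels']); print(a['position'],a['p'],xs.min(),xs.max(),ys.min(),ys.max())
for a in m.mark_of('wrist','knob')[:2]:
  p=atz(C,a['position'],.054);print(a['position'],a['p'],p,W.T@(p-s['tcp_pos']))
```

```text
[ 0.52373829 -0.0387583   0.11700646] 0.651029745878382 [-1.39393718e-01 -9.90237014e-01  2.17633237e-04]
[252.0, 171.9] 0.97 237 266 114 219
[252.4, 202.3] 0.94 [ 0.52538998 -0.04114496  0.054     ] [0.00187941 0.00211941 0.06300963]
```

View pics/w2.png

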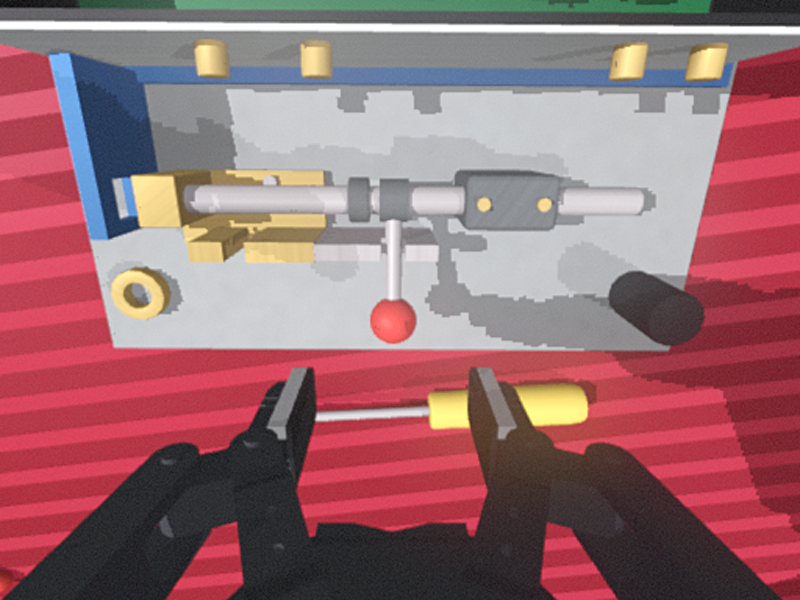

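The knob is at (393,320), centred between the pads to within about 2 mm. I'll descend and close to just wider than the ball.

Request:
{"name": "step_arm", "arguments": {"targets": "1 1 15 0; 1 1 35 0; 1 1 55 0; 1 1 70 0; 1 1 79 0; 1 1 79 0; 1 1 79 0", "gripper": 0.35}}

```text
t: 4.4
tcp_pos: [0.5244, -0.0398, 0.0378]
tool_rot: [0.998, -0.07, 0.0, 0.0]
force: [0.1, 0.4, -0.4]
finger_gap: 0.653
gripper_force: 0.0
```

Request:
{"name": "step_arm", "arguments": {"targets": "0 0 0 0; 0 0 0 0; 0 0 0 0; 0 0 0 0", "gripper": 0.62}}

```text
t: 4.8
tcp_pos: [0.5242, -0.0396, 0.0377]
tool_rot: [0.998, -0.07, 0.0, 0.0]
force: [-0.4, 0.7, -0.2]
finger_gap: 0.378
gripper_force: 0.0
```

Run:
```python
from h import *
s=m.sense();im,C=snap('wrist')
cv2.imwrite('pics/w3.png',cv2.resize(im[150:384,130:380],(800,600),interpolation=cv2.INTER_CUBIC)[:,:,::-1])
print(s['tcp_pos'],s['finger_gap'],s['gripper_force'],s['force'])
```

```text
[ 0.52421769 -0.03961653  0.03768012] 0.3776159466041146 0.0 [-0.42809303  0.71949873 -0.21526767]
```

View pics/w3.png

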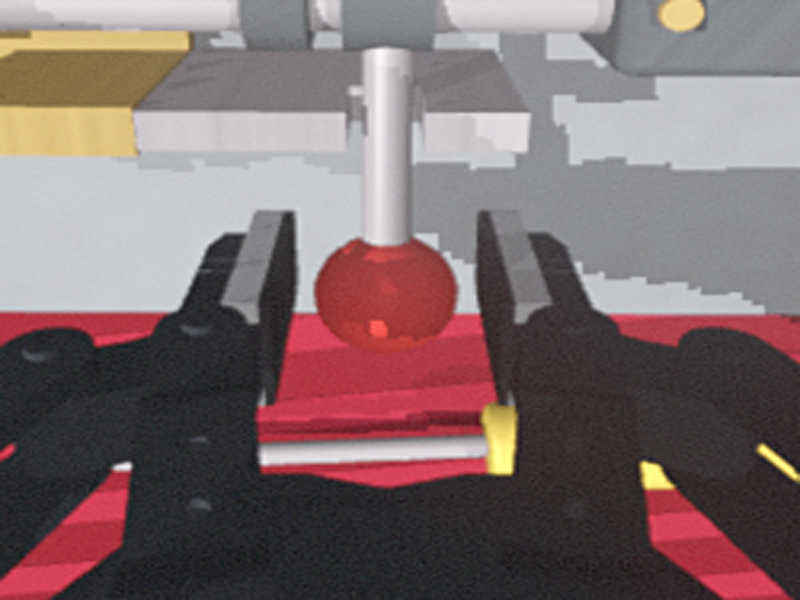

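Ball (316–457) is centred between the pads (296 and 478), and the stem is centred in its notch. Closing.

Request:
{"name": "step_arm", "arguments": {"targets": "0 0 0 0; 0 0 0 0; 0 0 0 0; 0 0 0 0; 0 0 0 0", "gripper": 0.78, "squeeze": 20}}

```text
t: 5.35
tcp_pos: [0.5241, -0.0395, 0.0374]
tool_rot: [0.998, -0.07, 0.0, -0.0]
force: [-0.0, -0.2, 3.3]
finger_gap: 0.264
gripper_force: 19.5
```

Request:
{"name": "step_arm", "arguments": {"targets": "1 0 -4 0; 2.3 0 -8 0; 4 0 -12 0; 5.7 0 -15.7 0; 7.9 0 -19.3 0; 10.2 0 -22.8 0; 12.8 0 -26 0; 15.5 0 -29.2 0; 18.5 0 -32.2 0; 21.8 0 -34.8 0; 21.8 0 -34.8 0; 21.8 0 -34.8 0"}}

```text
t: 6.55
tcp_pos: [0.5457, -0.0427, 0.0725]
tool_rot: [0.998, -0.07, 0.0, 0.0]
force: [-3.0, 0.0, 0.6]
finger_gap: 0.263
gripper_force: 19.8
```

Run:
```python
from h import *
s=m.sense();im,C=snap('wrist')
cv2.imwrite('pics/w4.png',cv2.resize(im,(800,600),interpolation=cv2.INTER_CUBIC)[:,:,::-1])
print(s['tcp_pos'],s['finger_gap'],s['gripper_force'],s['force'])
```

```text
[ 0.54566543 -0.04267473  0.0724706 ] 0.2632621759443989 19.84101891517639 [-3.04603969  0.04346706  0.61938399]
```

View pics/w4.png

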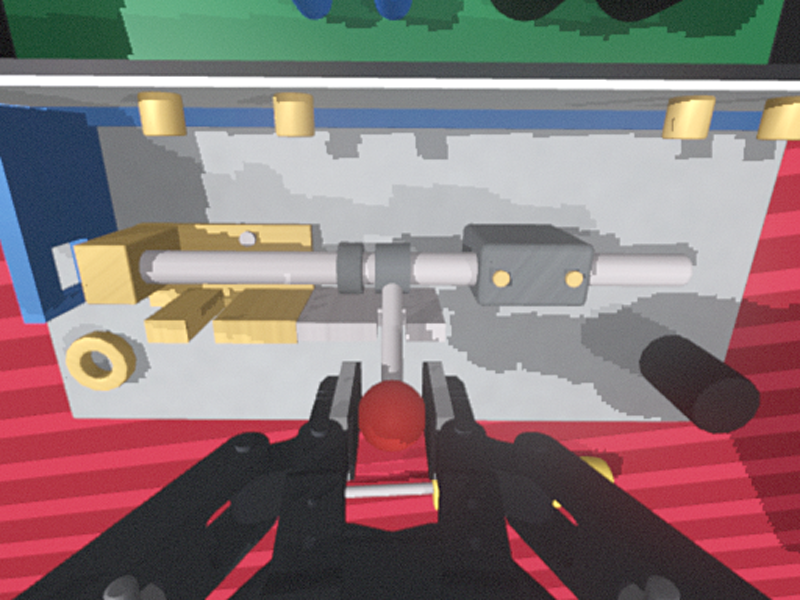

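Handle is up, stem clear above the strap; the keeper notch is at about (210,305), the stop block at its left end. Measuring the slide distance.

Run:
```python
from h import *
C=cam('wrist');s=m.sense();W=R.from_quat(s['tool_rot']).as_matrix();k=.64
P=lambda u,v,z: W.T@(atz(C,(u*k,v*k),z)-s['tcp_pos'])*1e3
for u,v in [(201.5,319),(219.5,292),(210,305)]: print(P(u,v,.053))
a=P(690,268,.042);b=P(155,268,.042);print(a,b)
print('collar',P(338,268,.049),'block',P(140,262,.049),P(140,300,.042))
```

```text
[ 18.40675848 -75.6799093   19.38095389]
[ 29.85964645 -66.97134082  19.38327459]
[ 24.40747782 -71.44794477  19.38214572]
[ 36.3988703  123.59957816  30.39811807] [ 36.55075321 -96.74055979  30.38209171]
collar [ 38.47753847 -20.53213843  23.38792605] block [ 40.9781223  -98.26567649  23.38263245] [  22.54163597 -105.56610489   30.37938609]
```

Request:
{"name": "step_arm", "arguments": {"targets": "0 -3 0 0; 0 -8 0 0; 0 -14 0 0; 0 -20 0 0; 0 -26 0 0; 0 -32 0 0; 0 -38 0 0; 0 -44 0 0; 0 -50 0 0; 0 -54 0 0; 0 -57 0 0; 0 -58 0 0"}}

```text
t: 7.8
tcp_pos: [0.5537, 0.0152, 0.0721]
tool_rot: [0.998, -0.07, 0.0, -0.0]
force: [-3.0, -1.6, 1.9]
finger_gap: 0.264
gripper_force: 19.9
```

Request:
{"name": "step_arm", "arguments": {"targets": "0 -1 0 0; 0 -2 0 0; 0 -3 0 0; 0 -4 0 0; 0 -4 0 0"}}

```text
t: 8.3
tcp_pos: [0.5543, 0.0188, 0.0721]
tool_rot: [0.998, -0.07, 0.0, -0.0]
force: [-3.0, -1.7, 2.7]
finger_gap: 0.269
gripper_force: 19.9
```

Run:
```python
from h import *
s=m.sense();im,C=snap('wrist')
cv2.imwrite('pics/w5.png',cv2.resize(im[80:290,150:430],(800,600),interpolation=cv2.INTER_CUBIC)[:,:,::-1])
print(s['tcp_pos'],s['finger_gap'],s['gripper_force'],s['force'])
```

```text
[0.55427611 0.01883824 0.07210198] 0.26895216923704784 19.88656461238861 [-3.02487364 -1.70583122  2.71364443]
```

View pics/w5.png

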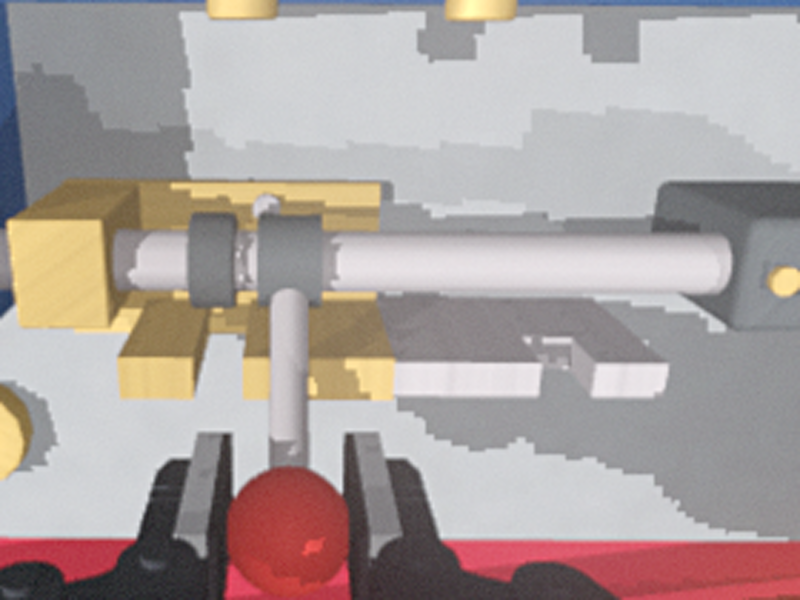

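Stem at x=290 with the notch at about x=222, so about 13 mm remain; the collar (189) to block (~118) gap agrees.

Request:
{"name": "step_arm", "arguments": {"targets": "0 -1 0 0; 0 -2.5 0 0; 0 -4 0 0; 0 -5.5 0 0; 0 -7 0 0; 0 -8 0 0; 0 -9 0 0; 0 -9 0 0"}}

```text
t: 9.15
tcp_pos: [0.5556, 0.0279, 0.0721]
tool_rot: [0.998, -0.07, 0.0, -0.0]
force: [-1.8, -1.2, 1.4]
finger_gap: 0.26
gripper_force: 19.9
```

Request:
{"name": "step_arm", "arguments": {"targets": "0 -0.3 0 0; 0 -0.6 0 0; 0 -1 0 0"}}

```text
t: 9.45
tcp_pos: [0.5557, 0.0286, 0.0721]
tool_rot: [0.998, -0.07, 0.0, 0.0]
force: [-3.2, -1.6, 2.2]
finger_gap: 0.259
gripper_force: 19.9
```

Request:
{"name": "step_arm", "arguments": {"targets": "0 -0.3 0 0; 0 -0.6 0 0; 0 -1 0 0"}}

```text
t: 9.75
tcp_pos: [0.5558, 0.0297, 0.0721]
tool_rot: [0.998, -0.07, 0.0, -0.0]
force: [-2.7, -2.8, 1.5]
finger_gap: 0.265
gripper_force: 19.9
```

Request:
{"name": "step_arm", "arguments": {"targets": "0 -0.3 0 0; 0 -0.6 0 0"}}

```text
t: 9.95
tcp_pos: [0.5559, 0.0303, 0.0721]
tool_rot: [0.998, -0.07, 0.0, -0.0]
force: [-2.0, -0.7, 2.6]
finger_gap: 0.264
gripper_force: 19.9
```

Request:
{"name": "step_arm", "arguments": {"targets": "0 -0.3 0 0; 0 -0.6 0 0"}}

```text
t: 10.15
tcp_pos: [0.556, 0.0309, 0.0721]
tool_rot: [0.998, -0.07, 0.0, -0.0]
force: [-1.4, -2.3, 0.8]
finger_gap: 0.257
gripper_force: 19.9
```

Request:
{"name": "step_arm", "arguments": {"targets": "0 -0.2 0 0; 0 -0.5 0 0"}}

```text
t: 10.35
tcp_pos: [0.5561, 0.0314, 0.0721]
tool_rot: [0.998, -0.07, 0.0, 0.0]
force: [-2.1, -2.2, 1.1]
finger_gap: 0.261
gripper_force: 19.9
```

Request:
{"name": "step_arm", "arguments": {"targets": "0 -0.2 0 0; 0 -0.4 0 0"}}

```text
t: 10.55
tcp_pos: [0.5561, 0.0318, 0.0721]
tool_rot: [0.998, -0.07, 0.0, 0.0]
force: [-1.8, -2.1, 1.0]
finger_gap: 0.266
gripper_force: 19.9
```

Request:
{"name": "step_arm", "arguments": {"targets": "0 -0.2 0 0; 0 -0.4 0 0"}}

```text
t: 10.75
tcp_pos: [0.5562, 0.0322, 0.0721]
tool_rot: [0.998, -0.07, 0.0, 0.0]
force: [-2.4, -2.0, -0.3]
finger_gap: 0.265
gripper_force: 19.9
```

Request:
{"name": "step_arm", "arguments": {"targets": "0 -0.2 0 0; 0 -0.4 0 0"}}

```text
t: 10.95
tcp_pos: [0.5563, 0.0326, 0.0721]
tool_rot: [0.998, -0.07, 0.0, -0.0]
force: [-2.5, -2.8, 0.9]
finger_gap: 0.261
gripper_force: 19.9
```

Request:
{"name": "step_arm", "arguments": {"targets": "0 -0.2 0 0; 0 -0.4 0 0"}}

```text
t: 11.15
tcp_pos: [0.5563, 0.0329, 0.0721]
tool_rot: [0.998, -0.07, 0.0, 0.0]
force: [-1.0, -2.2, 1.5]
finger_gap: 0.263
gripper_force: 19.9
```

Run:
```python
from h import *
s=m.sense();im,C=snap('wrist')
cv2.imwrite('pics/w6.png',cv2.resize(im[100:280,150:390],(800,600),interpolation=cv2.INTER_CUBIC)[:,:,::-1])
print(s['tcp_pos'],s['force'],s['ft_torque'])
```

```text
[0.55630664 0.03293807 0.07211105] [-1.03916893 -2.15412161  1.53907804] [-0.33274737  0.3256048  -0.01977557]
```

View pics/w6.png

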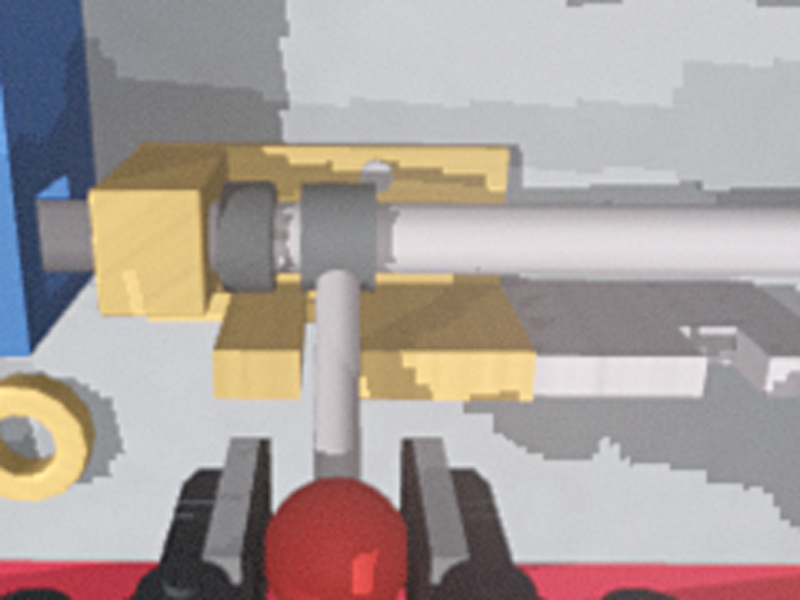

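Stem at x≈338 over the notch (301–360, centre ≈330), collar nearly at the block: 1–2 mm left.

Request:
{"name": "step_arm", "arguments": {"targets": "0 -0.2 0 0; 0 -0.4 0 0"}}

```text
t: 11.4
tcp_pos: [0.5564, 0.0333, 0.0721]
tool_rot: [0.998, -0.07, 0.0, 0.0]
force: [-1.6, -1.9, 0.9]
finger_gap: 0.261
gripper_force: 19.9
```

Request:
{"name": "step_arm", "arguments": {"targets": "0 -0.2 0 0; 0 -0.4 0 0"}}

```text
t: 11.6
tcp_pos: [0.5564, 0.0337, 0.0721]
tool_rot: [0.998, -0.07, 0.0, 0.0]
force: [-1.5, -2.0, 1.6]
finger_gap: 0.259
gripper_force: 19.9
```

Request:
{"name": "step_arm", "arguments": {"targets": "0 -0.2 0 0; 0 -0.4 0 0"}}

```text
t: 11.8
tcp_pos: [0.5565, 0.0342, 0.0721]
tool_rot: [0.998, -0.07, 0.0, 0.0]
force: [-0.8, -2.7, -0.4]
finger_gap: 0.262
gripper_force: 19.9
```

Request:
{"name": "step_arm", "arguments": {"targets": "0 -0.15 0 0; 0 -0.3 0 0"}}

```text
t: 12.0
tcp_pos: [0.5565, 0.0344, 0.0721]
tool_rot: [0.998, -0.07, 0.0, -0.0]
force: [-1.6, -2.2, -0.2]
finger_gap: 0.264
gripper_force: 19.8
```

Request:
{"name": "step_arm", "arguments": {"targets": "0 -0.15 0 0; 0 -0.3 0 0"}}

```text
t: 12.2
tcp_pos: [0.5565, 0.0347, 0.0721]
tool_rot: [0.998, -0.07, 0.0, 0.0]
force: [-1.4, -2.2, 0.2]
finger_gap: 0.261
gripper_force: 19.8
```

Request:
{"name": "step_arm", "arguments": {"targets": "0 -0.15 0 0; 0 -0.3 0 0"}}

```text
t: 12.4
tcp_pos: [0.5566, 0.035, 0.0721]
tool_rot: [0.998, -0.07, 0.0, 0.0]
force: [-1.5, -1.6, 0.7]
finger_gap: 0.264
gripper_force: 19.8
```

Request:
{"name": "step_arm", "arguments": {"targets": "0 -0.15 0 0; 0 -0.3 0 0"}}

```text
t: 12.6
tcp_pos: [0.5566, 0.0351, 0.0721]
tool_rot: [0.998, -0.07, -0.0, 0.0]
force: [-1.6, -3.2, 0.5]
finger_gap: 0.261
gripper_force: 19.8
```

Request:
{"name": "step_arm", "arguments": {"targets": "0 -0.15 0 0; 0 -0.3 0 0"}}

```text
t: 12.8
tcp_pos: [0.5566, 0.0352, 0.0721]
tool_rot: [0.998, -0.07, -0.0, 0.0]
force: [-2.4, -5.2, 0.8]
finger_gap: 0.258
gripper_force: 19.9
```

Contact felt at the stop (force up to 5 N). Relaxing slightly, then lowering along the arc.

Request:
{"name": "step_arm", "arguments": {"targets": "0 0.5 0 0; -1.6 0.5 1.3 0; -3.3 0.5 2.6 0; -6.3 0.5 5.6 0; -7.6 0.5 7.2 0; -9 0.5 8.8 0; -10.3 0.5 10.4 0; -11 0.5 11.2 0; -11.6 0.5 12 0"}}

```text
t: 13.7
tcp_pos: [0.5458, 0.0367, 0.0602]
tool_rot: [0.998, -0.07, 0.001, 0.0]
force: [3.3, -4.1, -0.1]
finger_gap: 0.26
gripper_force: 19.8
```

Request:
{"name": "step_arm", "arguments": {"targets": "-0.6 0 0.9 0; -1.2 0 1.7 0; -1.8 0 2.6 0; -2.3 0 3.5 0"}}

```text
t: 14.1
tcp_pos: [0.543, 0.0371, 0.0566]
tool_rot: [0.998, -0.07, 0.0, -0.0]
force: [1.9, -3.1, 1.9]
finger_gap: 0.264
gripper_force: 19.9
```

Request:
{"name": "step_arm", "arguments": {"targets": "-1.1 0.2 1.8 0; -2.2 0.2 3.6 0; -3.1 0.2 5.5 0; -3.9 0.2 7.3 0; -4.8 0.2 9.3 0; -5.6 0.2 11.3 0"}}

```text
t: 14.7
tcp_pos: [0.5368, 0.0378, 0.0451]
tool_rot: [0.998, -0.07, -0.0, -0.0]
force: [2.2, -0.5, 0.6]
finger_gap: 0.266
gripper_force: 20.0
```

Request:
{"name": "step_arm", "arguments": {"targets": "-0.6 0 2 0; -1.2 0 4 0; -1.7 0 5.5 0; -2 0 6.5 0; -2.2 0 7.2 0; -2.2 0 7.2 0"}}

```text
t: 15.3
tcp_pos: [0.5347, 0.0381, 0.0387]
tool_rot: [0.998, -0.07, -0.0, -0.0]
force: [-0.3, 0.0, 6.9]
finger_gap: 0.259
gripper_force: 20.4
```

Seated (6.9 N at z near the start height). Releasing and retreating straight up.

Request:
{"name": "step_arm", "arguments": {"targets": "0 0 -0.5 0; 0 0 -0.5 0; 0 0 -0.5 0; 0 0 -0.5 0; 0 0 -0.5 0", "gripper": 0.5}}

```text
t: 15.8
tcp_pos: [0.5347, 0.038, 0.0384]
tool_rot: [0.998, -0.07, -0.0, -0.0]
force: [-0.6, 0.3, -0.4]
finger_gap: 0.502
gripper_force: 0.0
```

Request:
{"name": "step_arm", "arguments": {"targets": "0 0 -5 0; 0 0 -15 0; 0 0 -30 0; -3 0 -50 0; -10 0 -75 0; -15 0 -100 0; -15 0 -110 0; -15 0 -110 0; -15 0 -110 0"}}

```text
t: 16.7
tcp_pos: [0.5202, 0.04, 0.1485]
tool_rot: [0.998, -0.07, 0.0, -0.0]
force: [0.4, -1.1, -0.2]
finger_gap: 0.498
gripper_force: 0.0
```

Run:
```python
from h import *
s=m.sense();im,C=snap('wrist')
cv2.imwrite('pics/w7.png',cv2.resize(im,(800,600),interpolation=cv2.INTER_CUBIC)[:,:,::-1])
print(s['t'],s['tcp_pos'],s['force'],s['finger_gap'])
for a in m.mark_of('wrist','knob')[:1]: print(atz(C,a['position'],.054))
```

```text
16.7 [0.52020158 0.04000624 0.14845257] [ 0.35166009 -1.1398003  -0.2061003 ] 0.49816954927329443
[0.53768019 0.03742582 0.054     ]
```

View pics/w7.png

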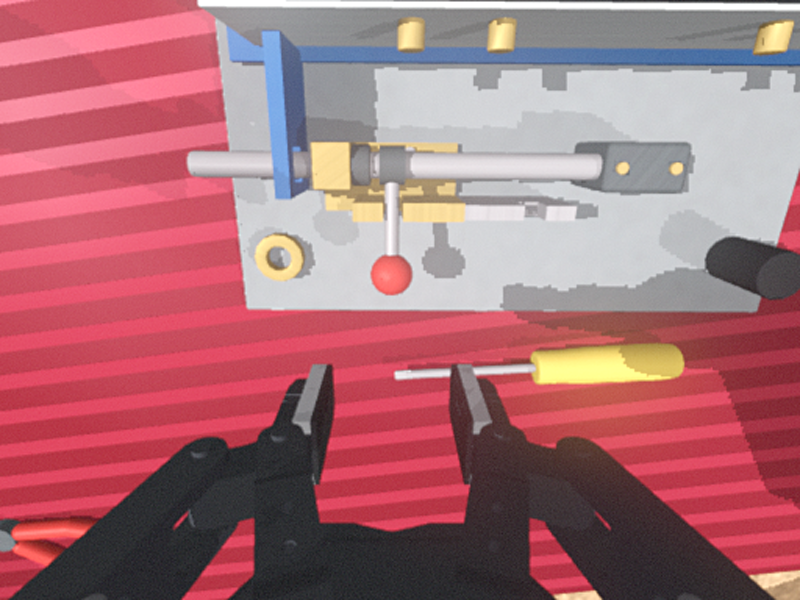

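The stem sits down in the brass notch (392,205), with the knob at (391,274). The bolt is through the ear and the other items are undisturbed.

```bash
python3 -c "
from station import manip as m
print(m.sign_off())"
```

```text
the job is handed in; nothing more can be done
None
```

The job is handed in: I slid the bolt about 78 mm through the ear to its stop and lowered the handle into the brass notch. The highest tool force I read was about 7 N, and the last wrist picture showed nothing disturbed; the hand-in gave no verdict.

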